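# Seat the glass lid on the nested pots

### The job

The glass lid on the nested pots has slid off-centre and rides up on the pot's rim at one side. With the fingertips, push it sideways by its steel knob or its edge, towards the middle, until it drops into the pot's mouth and lies level; then press lightly on the soft cap on top of its knob to feel that it sits firm, and draw the hand well clear. Be gentle with the glass, do not take the knob between the fingers or lift the lid, and leave the pots and everything else standing where they are.

Things in the scene. Friction and masses are not known exactly. Their poses are not given: they have to be found in the camera images.
- pots: three nested round aluminium pots, about 2 kg together, loose on the shelf board (z = 0). Origin: centre of the underside, z up. The largest is 125 mm tall, its mouth 188 mm across inside, its rim about 200 mm outside with its top 125 mm up; the smaller rims lie 20 mm lower or more. Two loop handles reach 137 mm out along its own +y and -y, 98 mm up
- lid: loose glass lid, 0.45 kg, z up through its knob. Origin: centre of the underside of its flat rim (216 mm across, 5 mm thick). A ring 178 mm across, 10 mm deep under the rim fits the largest pot's mouth with 5 mm play; seated, the origin is 125 mm above the pots' and level. At the start it is 9 to 12 mm off-centre and 3 degrees tilted, high on the side it slid to; 1 to 4 N slide it, and it drops in by itself
- knob (a point): middle of the wide part of the lid's steel knob, on the lid's axis, 38 mm above the lid's origin. The wide part is round, 36 mm across, 28 to 44 mm above the lid's origin, on a stem 18 mm across; the glass lies 21 mm below this point
- knob_top: soft dark silicone cap, a dome on top of the steel knob, on the lid's axis: this is where to press. 24 mm across, 9 mm high. Origin: centre of its underside, 44 mm above the lid's origin; its summit is 9 mm above this origin. It yields about 0.5 mm per newton, 6 mm at most, and springs back
- colander: red plastic colander, 252 mm over its two lugs, 105 mm tall, loose, origin at the centre of its underside; to be left alone
- bowl: white ceramic bowl painted with knot patterns, 170 mm across, 80 mm tall, loose, origin at the centre of its underside; to be left alone
- tea_bowl: small ceramic tea bowl with the same pattern, 112 mm across, 56 mm tall, loose, origin at the centre of its underside; to be left alone
- spoon_rest: wooden spoon rest laid flat, 242 mm long along its own y, 92 mm wide, 13 mm high, loose, origin on its underside; to be left alone
- kettle: aluminium kettle with a small black knob on its lid and a bail handle, 184 mm across (spout 150 mm out along its own +y), 210 mm tall to the handle, loose, origin at the centre of its underside; to be left alone
- salt_pot: ceramic salt pot with a lid and a ball knob, 104 mm across, 119 mm tall, loose, origin at the centre of its underside; to be left alone
There are look-alikes about, which are no part of the job. What is shaped like the lid but yellow is not meant.

How it is judged:
By the outcome, as a careful person would: the job done as asked, in the order asked, and still so for the second after the job is handed in, with the robot touching nothing.
It also fails if it takes over 45 s, if anything falls off the work surface, if the arm or the gripper's body presses on something with over 40 N, if the wrist force passes 120 N, or if a joint passes its speed limit or range.

### The arm

A 6-joint arm with a two-finger parallel gripper is mounted at the origin on the work surface. World frame = base frame: x ahead of the robot, y to its left, z up, the work surface at z = 0. Lengths are in m, angles in rad, forces in N, time in s.
With the tool pointing down it reaches from about 0.25 to 0.725 m from the base axis. Payload 4 kg.
Tool frame: the origin (TCP) lies between the finger pads; the fingertips stand 11 mm ahead of it and the grasp point (between the pads) lies 8 mm behind it (bot.tip_extent is the distance from the TCP to the fingertips, in m); z points along the fingers, y is the line along which they close (so a half turn about z gives the same grasp; the last joint's range is limited). The gripper opens to 85 mm and grips with 20 to 120 N. Pads are 22 mm wide; open, the fingers measure 114 mm over their backs; the gripper's body (76 mm by 85 mm) begins 54 mm behind the grasp point. The pads swing forward as they close: fully open they stand 13 mm farther back than shut.
Start: joints at [1.237, 0.241, 0.005, 1.335, 0, 1.571], TCP at [0.164, 0.472, 0.204] pointing down, gripper open.
Joint ranges: [-2.72, 2.72], [-1.05, 1.87], [-1.09, 1.28], [-1.99, 2.15], [-1.42, 1.44], [-3.14, 3.14]. Speed limits (rad/s): [2.79, 2.79, 3.14, 3.14, 3.14, 3.14].

### API

Orientations are given as a unit quaternion [x, y, z, w].
In Python, from workcell import bot gives the robot as it stands. The module is installed in compiled form; this text tells all that it offers.
- The arm moves only by the tool drive_tool, never from a script. Its argument "rows" is a list of rows, each an object of numbers: "dx", "dy", "dz": the shift along the tool's x, y, z in units of 50 mm (1.0 is 50 mm); "wx", "wy", "wz": the turn, a rotation vector about the tool's x, y, z in units of 5 degrees (1.0 is 5 degrees); "hand": the finger opening in mm, from 0 to 85.4. A call has 1 to 20 rows; each row is the pose to reach, as a shift and turn from the pose commanded when the call began, along the tool's axes at that moment; what a row does not reach only later rows make up. A row lasts 1/10 s, in which the tool goes at most 50 mm and 8.59 degrees, less where a joint would pass 70% of its speed; a pose out of reach is approached as far as the arm can. A call with a gripper value outside its range is refused whole. The fingers move at their own pace and stop on an object; the grip force is fixed at half the most. Time passes only in rows, so rows that repeat a pose let the fingers close. It gives the time, the measured TCP pose, the force, the opening and the grip force at its end, in the units of the state.
- bot.get_obs(): the state, without advancing time (a new reading comes with each control period).
- bot.camera(name): name is "scene" or "top" or "wrist"; returns the picture (400x640x3 uint8, red, green, blue); there is no depth.
- bot.get_calibration(name): a dict with "vfov" (degrees; the focal length in pixels is half the picture's height over the tangent of half this angle, whatever the lens; pixels are square), "cx", "cy" (the principal point, pixels), "origin" and "rotation" of the camera in the world; the wrist camera has in their place "mount" (4x4, takes a point from camera to tool coordinates, whose origin is the TCP and whose axes are the flange's). Camera axes: x right, y up, looking along -z (the intrinsics and any distortion apply to the point x, -y, -z); pixel columns grow to the right and rows downward; lengths in m; the calibration is good to about 2 mm. The wrist camera is an equidistant fisheye: a pixel r from the principal point sees the ray r / f radians off the axis. A picture is of the moment at which its call begins: read the wrist's pose just before it. get_calibration takes no time and is no camera call.
- bot.job_done(): hands the job in; it is judged then, once.
Trained networks look in the newest picture that a camera, given by its name, has taken for a name from the list of things; names that differ only in an ending like _2 or _b are one class to them, and where a whole thing is asked for, a point or a joint stands for the part that bears it (a point fixed in the world has none). Each returns a list of dicts, best first, with "score" (0 to 1); they miss things now and then, are a little off and sometimes report something else, mostly with a low value. They report only what shows in the picture. A call takes as long as a camera call. They do not tell look-alikes from the thing itself.
- bot.look_for(camera, thing): "extent" ([centre column, centre row, width, height] in pixels, round what is visible of it).
- bot.outline_of(camera, thing): "region" (400x640 bool, what is visible of it) and "extent" ([centre column, centre row, width, height] in pixels, round what is visible of it).
The state is a dict: "clock": time; "joint_pos": joint angles; "joint_vel": joint speeds; "tau": joint torques, N m; "eef_pos": TCP position; "tool_rot": TCP orientation; "ft_force": force on the tool from outside, world axes, zero at the start; "ft_torque": the same for the moment, N m; "grip_width": finger opening in m; "grasp_force": force on a finger pad.
Only numpy, scipy, OpenCV 4.12 (cv2) and the standard library are available. Lean on these libraries where they do the work, as an engineer would, in place of code of your own. Each camera call takes 0.05 s, during which the arm holds its last target. There are 200 camera calls.

## Working session

There is one attempt and no reset: what is moved stays moved. The work goes in short steps, Python scripts to look and compute and a tool call to move; the robot and the scene stay as the last step left them, time stands still between calls to the robot, and variables do not carry over. Pictures are saved under pics/ and viewed, at most 10 in all, crops included, and the job is handed in when it is done.

Besides the shell and the picture viewer there is one more tool, called after "Emit:" as name([rows], argument=value, ...), one row to a line, values as JSON. drive_tool: Moves the arm, as the interface text tells. Its arguments: {"type":"object","properties":{"rows":{"type":"array","items":{"type":"object","properties":{"dx":{"type":"number"},"dy":{"type":"number"},"dz":{"type":"number"},"wx":{"type":"number"},"wy":{"type":"number"},"wz":{"type":"number"},"hand":{"type":"number"}}}}},"required":["rows"]}

```bash
mkdir -p pics; cat > h.py <<'E'
import numpy as np, cv2
from scipy.spatial.transform import Rotation as R
from workcell import bot
def cam(n):
    c=bot.get_calibration(n); f=200/np.tan(np.radians(c["vfov"])/2)
    if "mount" in c:
        o=bot.get_obs(); T=np.eye(4); T[:3,:3]=R.from_quat(o["tool_rot"]).as_matrix(); T[:3,3]=o["eef_pos"]
        M=T@np.array(c["mount"]); return c,f,M[:3,3],M[:3,:3]
    return c,f,np.array(c["origin"]),np.array(c["rotation"])
def atz(n,u,v,z,C=None):
    c,f,o,Rm=C or cam(n); x=(u-c["cx"])/f; y=(v-c["cy"])/f
    if "mount" in c:
        r=np.hypot(x,y)+1e-9; d=np.array([np.sin(r)*x/r,-np.sin(r)*y/r,-np.cos(r)])
    else: d=np.array([x,-y,-1.])
    d=Rm@d; return o+d*(z-o[2])/d[2]
def save(n,name):
    im=bot.camera(n); cv2.imwrite(f"pics/{name}.png",im[:,:,::-1]); return im
E
python3 - <<'E'
from h import *
print({k:v for k,v in bot.get_calibration("top").items()}); print({k:v for k,v in bot.get_calibration("scene").items()})
for n in ("top","scene"):
    save(n,n+"0")
    for t in ("pots","lid","knob_top","kettle"):
        for d in bot.look_for(n,t)[:3]: print(n,t,round(d["score"],2),np.round(d["extent"],1))
    
a=cv2.imread("pics/top0.png")
E
```

```text
{'vfov': 54.01624219857438, 'cx': 321.82960980760254, 'cy': 194.44610892166023, 'origin': array([ 0.31392386, -0.03880895,  1.25694549]), 'rotation': array([-0.06144216,  0.05313205,  0.71113123, -0.69835107])}
{'vfov': 50.25084493776112, 'cx': 320.12743414339593, 'cy': 199.97930296986803, 'origin': array([1.30576246, 0.61190601, 1.23709451]), 'rotation': array([0.16027951, 0.32372319, 0.83943968, 0.40602315])}
top lid 0.9 [388.2 276.6  72.5  64.8]
top lid 0.88 [423.9 175.7  76.5  67.8]
top knob_top 0.61 [392.6 277.    4.9   8.6]
top kettle 0.8 [259.4 129.   71.1  57.8]
scene pots 0.66 [255.4 192.5  51.5  36.6]
scene lid 0.86 [315.9 159.9  46.9  37.1]
scene lid 0.74 [248.8 168.5  56.2  42.4]
scene kettle 0.91 [311.3 275.6  58.8  67.9]
scene kettle 0.61 [253.8 140.4  34.9  14. ]
```

View pics/top0.png

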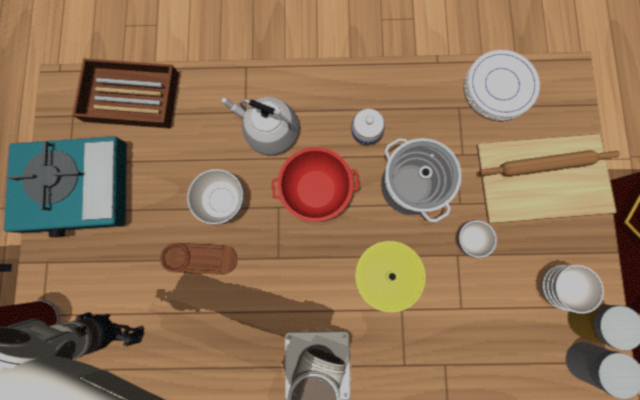

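View pics/scene0.png

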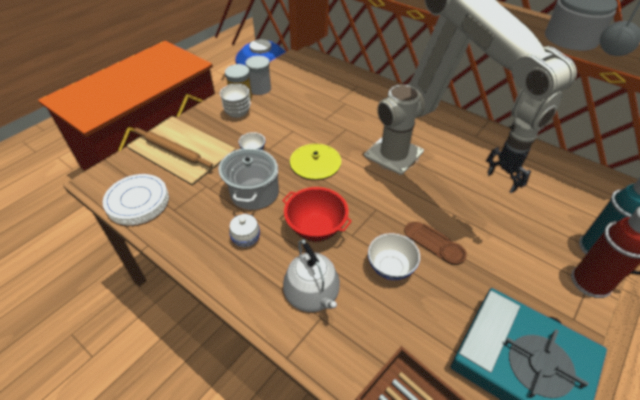

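The top picture shows the pots with the glass lid at (424,176) and its cap at (426,172). The yellow lid at (390,276) is the look-alike.

```bash
sed -i 's/np.array(c\["rotation"\])/R.from_quat(c["rotation"]).as_matrix()/' h.py
python3 - <<'E'
from h import *
C=cam("top")
print("lid",atz("top",423.9,175.7,.13,C),"cap",atz("top",426,172,.175,C),"base",atz("top",318,365,0,C))
Cs=cam("scene"); print("scene cap",atz("scene",248,160,.175,Cs),"salt",atz("top",368,126,.06,C),atz("top",478,239,.03,C))
a=cv2.imread("pics/top0.png")[120:230,360:500]; b=cv2.imread("pics/scene0.png")[130:220,200:300]
cv2.imwrite("pics/c0.png",np.hstack([cv2.resize(a,(420,330),interpolation=3),cv2.resize(b,(367,330),interpolation=3)]))
o=bot.get_obs();print(R.from_quat(o["tool_rot"]).as_matrix().round(3),o["eef_pos"],o["ft_force"]);print(bot.get_calibration("wrist"))
E
```

```text
lid [ 0.54825263 -0.32638929  0.13      ] cap [ 0.54938862 -0.32141239  0.175     ] base [-0.00377891 -0.00520966  0.        ]
scene cap [ 0.55034245 -0.31280916  0.175     ] salt [ 0.72741465 -0.17680057  0.06      ] [ 0.36585998 -0.50695115  0.03      ]
[[-0.945  0.328 -0.   ]
 [ 0.328  0.945 -0.   ]
 [ 0.    -0.    -1.   ]] [0.16378891 0.4723835  0.20427323] [0.41208665 0.71219446 0.342102  ]
{'vfov': 65.70646984690485, 'cx': 317.9731030714646, 'cy': 202.5918980732504, 'mount': array([[ 5.63232321e-04,  9.48406110e-01,  3.17057618e-01,
         8.31029773e-02],
       [ 9.99999838e-01, -5.59847792e-04, -1.01776969e-04,
         5.78195953e-04],
       [ 8.09781087e-05,  3.17057624e-01, -9.48406272e-01,
        -1.70193508e-01],
       [ 0.00000000e+00,  0.00000000e+00,  0.00000000e+00,
         1.00000000e+00]])}
```

View pics/c0.png

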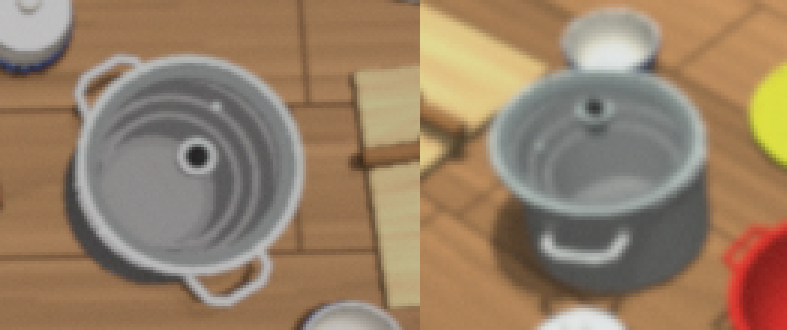

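Emit:
drive_tool([
  {"dz": -1, "hand": 0},
  {"dz": -2, "hand": 0},
  {"dz": -3, "hand": 0},
  {"dx": -1.2, "dy": -1.2, "dz": -3, "wz": 2, "hand": 0},
  {"dx": -1.8, "dy": -1.8, "dz": -3, "wz": 3, "hand": 0},
  {"dx": -2.4, "dy": -2.5, "dz": -3, "wz": 4, "hand": 0},
  {"dx": -3, "dy": -3.1, "dz": -3, "wz": 5, "hand": 0},
  {"dx": -3.6, "dy": -3.7, "dz": -3, "wz": 6, "hand": 0},
  {"dx": -4.2, "dy": -4.4, "dz": -3, "wz": 7, "hand": 0},
  {"dx": -4.8, "dy": -5, "dz": -3, "wz": 8, "hand": 0},
  {"dx": -5.4, "dy": -5.6, "dz": -3, "wz": 9, "hand": 0},
  {"dx": -6, "dy": -6.2, "dz": -3, "wz": 10, "hand": 0},
  {"dx": -6.6, "dy": -6.9, "dz": -3, "wz": 11, "hand": 0},
  {"dx": -7.2, "dy": -7.5, "dz": -3, "wz": 12, "hand": 0},
  {"dx": -7.8, "dy": -8.1, "dz": -3, "wz": 13, "hand": 0},
  {"dx": -8.4, "dy": -8.8, "dz": -3, "wz": 14, "hand": 0},
  {"dx": -9, "dy": -9.4, "dz": -3, "wz": 15, "hand": 0},
  {"dx": -9.6, "dy": -10, "dz": -3, "wz": 16, "hand": 0},
  {"dx": -9.6, "dy": -10, "dz": -3, "wz": 16, "hand": 0},
  {"dx": -9.6, "dy": -10, "dz": -3, "wz": 16, "hand": 0},
])

```text
invalid input at $.rows[0]: expected keys dx, dy, dz, wx, wy, wz, hand
```

```bash
python3 - <<'E'
from h import *
o=bot.get_obs();print(R.from_quat(o["tool_rot"]).as_matrix().round(3),o["eef_pos"],o["clock"],o["joint_pos"])
save("wrist","w1")
for t in ("pots","lid","knob_top"):
    for d in bot.look_for("wrist",t)[:3]: print(t,round(d["score"],2),np.round(d["extent"],1))
D=np.array([.55,-.32,.35])-o["eef_pos"]; print(R.from_quat(o["tool_rot"]).as_matrix().T@D/.05)
E
```

```text
[[-0.945  0.328 -0.   ]
 [ 0.328  0.945 -0.   ]
 [ 0.    -0.    -1.   ]] [0.16378891 0.4723835  0.20427323] 0.5 [1.23702489e+00 2.40627945e-01 4.94963905e-03 1.33519862e+00
 2.10259628e-05 1.57079723e+00]
pots 0.65 [ 61.4 387.   44.2  23.2]
lid 0.79 [ 43.  316.   67.   78.7]
[-12.48973291 -12.44279453  -2.91379508]
```

View pics/w1.png

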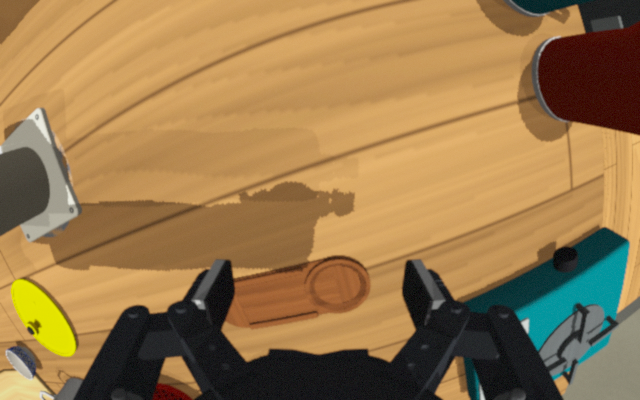

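The wrist picture shows the yellow lid at (43,316), the fingers and the spoon rest. The move was refused because every key is required.

Emit:
drive_tool([
  {"dx": 0, "dy": 0, "dz": -1, "wx": 0, "wy": 0, "wz": 0, "hand": 0},
  {"dx": 0, "dy": 0, "dz": -2, "wx": 0, "wy": 0, "wz": 0, "hand": 0},
  {"dx": -12.5, "dy": -12.4, "dz": -3, "wx": 0, "wy": 0, "wz": 20, "hand": 0},
  {"dx": -12.5, "dy": -12.4, "dz": -3, "wx": 0, "wy": 0, "wz": 20, "hand": 0},
  {"dx": -12.5, "dy": -12.4, "dz": -3, "wx": 0, "wy": 0, "wz": 20, "hand": 0},
  {"dx": -12.5, "dy": -12.4, "dz": -3, "wx": 0, "wy": 0, "wz": 20, "hand": 0},
  {"dx": -12.5, "dy": -12.4, "dz": -3, "wx": 0, "wy": 0, "wz": 20, "hand": 0},
  {"dx": -12.5, "dy": -12.4, "dz": -3, "wx": 0, "wy": 0, "wz": 20, "hand": 0},
  {"dx": -12.5, "dy": -12.4, "dz": -3, "wx": 0, "wy": 0, "wz": 20, "hand": 0},
  {"dx": -12.5, "dy": -12.4, "dz": -3, "wx": 0, "wy": 0, "wz": 20, "hand": 0},
  {"dx": -12.5, "dy": -12.4, "dz": -3, "wx": 0, "wy": 0, "wz": 20, "hand": 0},
  {"dx": -12.5, "dy": -12.4, "dz": -3, "wx": 0, "wy": 0, "wz": 20, "hand": 0},
  {"dx": -12.5, "dy": -12.4, "dz": -3, "wx": 0, "wy": 0, "wz": 20, "hand": 0},
  {"dx": -12.5, "dy": -12.4, "dz": -3, "wx": 0, "wy": 0, "wz": 20, "hand": 0},
  {"dx": -12.5, "dy": -12.4, "dz": -3, "wx": 0, "wy": 0, "wz": 20, "hand": 0},
  {"dx": -12.5, "dy": -12.4, "dz": -3, "wx": 0, "wy": 0, "wz": 20, "hand": 0},
  {"dx": -12.5, "dy": -12.4, "dz": -3, "wx": 0, "wy": 0, "wz": 20, "hand": 0},
  {"dx": -12.5, "dy": -12.4, "dz": -3, "wx": 0, "wy": 0, "wz": 20, "hand": 0},
  {"dx": -12.5, "dy": -12.4, "dz": -3, "wx": 0, "wy": 0, "wz": 20, "hand": 0},
  {"dx": -12.5, "dy": -12.4, "dz": -3, "wx": 0, "wy": 0, "wz": 20, "hand": 0},
])

```text
clock: 2.7
eef_pos: [0.5517, -0.3214, 0.3531]
tool_rot: [0.863, 0.506, -0.0, -0.0]
ft_force: [-0.5, 0.3, 0.6]
grip_width: 0.0
grasp_force: 0.0
```

```bash
python3 - <<'E'
from h import *
o=bot.get_obs();print(R.from_quat(o["tool_rot"]).as_matrix().round(3),o["eef_pos"],o["clock"],o["joint_pos"],o["ft_force"])
save("wrist","w2")
for t in ("pots","lid","knob_top"):
    for d in bot.outline_of("wrist",t)[:2]: 
        print(t,round(d["score"],2),np.round(d["extent"],1)); np.save(f"{t}.npy",d["region"])
E
```

```text
[[ 0.489  0.872 -0.001]
 [ 0.872 -0.489 -0.   ]
 [-0.    -0.    -1.   ]] [ 0.55170281 -0.32137567  0.35308879] 2.7 [-5.27237167e-01  5.78955055e-01  9.00755525e-01  1.89307345e+00
 -4.38884884e-04  1.55410407e+00] [-0.46525827  0.31158433  0.60011696]
pots 0.74 [314.7 152.1 136.  180.1]
lid 0.93 [161.9 186.8  97.6 108.5]
lid 0.84 [319.1 162.3 167.1 162.1]
knob_top 0.9 [316.3 171.3  20.4  17. ]
knob_top 0.7 [147.3 196.8  10.   16.2]
```

View pics/w2.png

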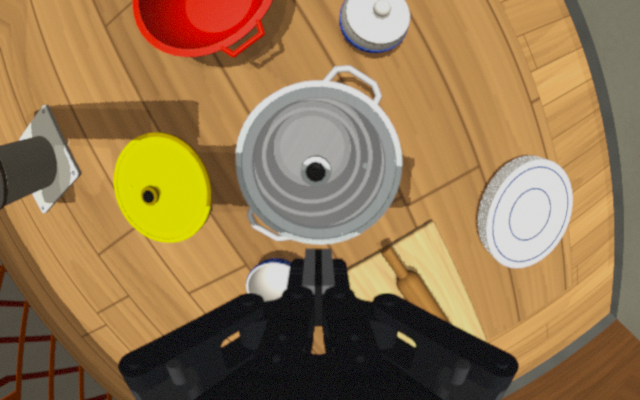

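The wrist picture shows the lid and pot at (318,162), the cap at (316,171), the handles at (358,80) and (265,222), and the tea bowl at lower left. Next I zoom in to tell the pot rim from the lid rim.

```bash
python3 - <<'E'
from h import *
C=cam("wrist"); print("cam",C[2])
print("cap",atz("wrist",316.3,171.3,.175,C))
im=cv2.imread("pics/w2.png")
# rectified orthographic view of plane z=.128 around the lid, 2.5 px/mm
c,f,o,Rm=C
s=2.0; N=520; z=.128; cx,cy=.55,-.325
g=(np.arange(N)-N/2)/s/1000
X=cx-g[:,None]+0*g[None,:]; Y=cy-g[None,:]+0*g[:,None]
P=np.stack([X-o[0],Y-o[1],np.full_like(X,z)-o[2]],-1)@Rm
x,y,w=P[...,0],-P[...,1],-P[...,2]; r=np.hypot(x,y); th=np.arctan2(r,w)
u=c["cx"]+f*th*x/r; v=c["cy"]+f*th*y/r
out=cv2.remap(im,u.astype(np.float32),v.astype(np.float32),cv2.INTER_CUBIC)
cv2.imwrite("pics/rect.png",out)
reg=np.load("lid.npy").astype(np.uint8)*255
L=cv2.remap(reg,u.astype(np.float32),v.astype(np.float32),1)
for t in ("lid","pots"):
    L=cv2.remap(np.load(t+".npy").astype(np.uint8)*255,u.astype(np.float32),v.astype(np.float32),1)
    k=max(cv2.findContours(L//128*255,0,1)[0],key=cv2.contourArea); (a,b),rr=cv2.minEnclosingCircle(k); e=cv2.fitEllipse(k)
    print(t,cx-(b-N/2)/s/1000,cy-(a-N/2)/s/1000,rr/s,e)
E
```

```text
cam [ 0.58980647 -0.24673538  0.52290758]
cap [ 0.54952052 -0.31358474  0.175     ]
lid 0.5508721771240235 -0.3179861221313477 112.52853393554688 ((246.03359985351562, 259.8086853027344), (439.3330993652344, 443.921875), 92.03038024902344)
pots 0.638 -0.2495 37.871543884277344 ((108.18527221679688, 83.87053680419922), (89.17031860351562, 140.0796661376953), 58.36924743652344)
```

View pics/rect.png

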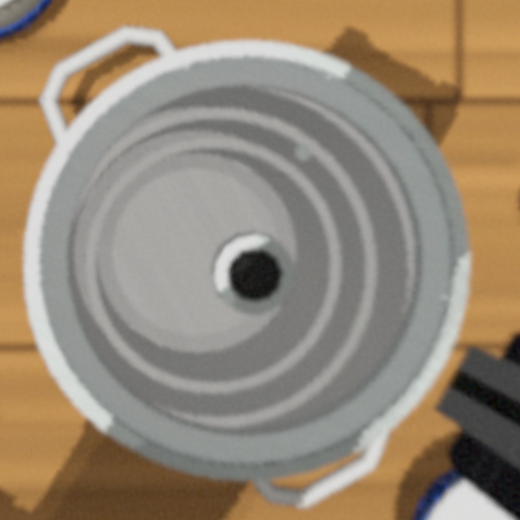

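The rectified view (up = +x, right = -y) has the lid circle centred near (246,260). A white pot-rim crescent shows on the left, and the handles centre near (214,265), so the pot seems to lie about 11 mm to +y of the lid. I'll check this with a model overlay.

```bash
python3 - <<'E'
from h import *
c,f,o,Rm=cam("wrist")
def proj(P):
    q=(np.asarray(P)-o)@Rm; x,y,w=q[:,0],-q[:,1],-q[:,2]; r=np.hypot(x,y); th=np.arctan2(r,w)
    return np.stack([c["cx"]+f*th*x/r,c["cy"]+f*th*y/r],1)
S=4; x0,y0=225,60
im=cv2.resize(cv2.imread("pics/w2.png")[y0:y0+195,x0:x0+190],None,fx=S,fy=S,interpolation=2)[:, :760]
a=np.linspace(0,2*np.pi,120); ci=np.stack([np.cos(a),np.sin(a),0*a],1)
def dr(P,col):
    p=((proj(P)-[x0-.5,y0-.5])*S).astype(int); cv2.polylines(im,[p[:,None]],False,col,1,cv2.LINE_AA)
pot=np.array([.547,-.306,0])
for r in (.1,.094): dr(pot+[0,0,.125]+r*ci,(0,0,255))
h=np.arctan2(.104,.080)
lid=np.array([.551,-.317,0]); d=(lid-pot)[:2]; d/=np.hypot(*d)
Rt=R.from_rotvec(np.radians(3)*np.array([d[1],-d[0],0])).as_matrix()  # raises side d
lo=lid+[0,0,.130]
for r,z in ((.108,0.005),(.108,0),(.018,.044),(.012,.044)): dr(lo+(r*ci+[0,0,z])@Rt.T,(0,255,0))
# handle ends
for s in (1,-1):
  for ang in np.radians([40,50,60]): 
    u=s*np.array([np.cos(ang),np.sin(ang),0])*.137; t=np.array([-np.sin(ang),np.cos(ang),0])*.02
    dr(np.array([pot+u+[0,0,.098]-t,pot+u+[0,0,.098]+t]),(255,0,0))
cv2.imwrite("pics/ov.png",im[:600]); print(im.shape, Rt@[1,0,0], d)
E
```

```text
(780, 760, 3) [9.99839946e-01 4.40149422e-04 1.78854500e-02] [ 0.34174306 -0.93979342]
```

View pics/ov.png

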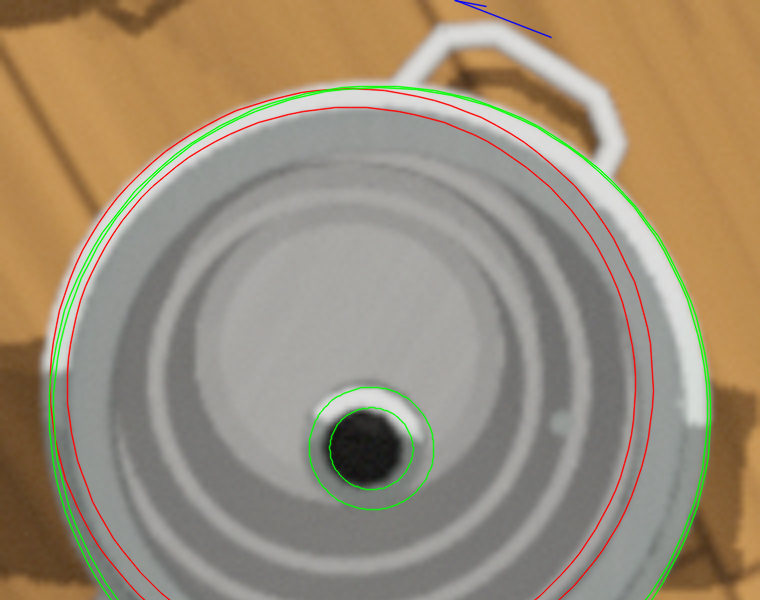

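The green lid outline fits at the right and top. At the left edge (45,370) the pot rim pokes out about 3 mm beyond the red circle. I'll fit the two-circle union outline numerically.

```bash
cat > fit.py <<'E'
from h import *
from scipy.optimize import least_squares
def fit(name,img,C,g=(.545,-.306,.551,-.317),seated=False):
    c,f,o,Rm=C
    def proj(P):
        q=(np.asarray(P)-o)@Rm; x,y,w=q[:,0],-q[:,1],-q[:,2]
        if "mount" in c:
            r=np.hypot(x,y); th=np.arctan2(r,w); return np.stack([c["cx"]+f*th*x/r,c["cy"]+f*th*y/r],1)
        return np.stack([c["cx"]+f*x/w,c["cy"]+f*y/w],1)
    sat=cv2.cvtColor(img,cv2.COLOR_BGR2HSV)[...,1].astype(np.float32)
    # boundary per world azimuth: last unsaturated -> saturated on plane .125
    az=np.radians(np.arange(0,360,2)); rr=np.arange(.092,.128,.0005); c0=np.array(g[:2])
    B=[];A=[]
    for a in az:
        P=np.stack([c0[0]+rr*np.cos(a),c0[1]+rr*np.sin(a),0*rr+.125],1); uv=proj(P).astype(np.float32)
        s=cv2.remap(sat,uv[:,:1],uv[:,1:],1)[:,0]
        k=np.where(s>70)[0]
        if len(k) and k[0]>2: B.append(uv[k[0]]);A.append(a)
    B=np.array(B); t=np.linspace(0,2*np.pi,720); ci=np.stack([np.cos(t),np.sin(t),0*t],1)
    def model(p):
        pot=np.array([p[0],p[1],.125]); l=np.array([p[2],p[3],0]); d=l[:2]-p[:2]; n=np.hypot(*d)+1e-9; d=d/n
        ang=0 if seated else np.radians(3); Rt=R.from_rotvec(ang*np.array([d[1],-d[0],0])).as_matrix()
        l[2]=.125 if seated else .125+.1*np.tan(ang)-n*np.tan(ang)*0-.0
        return pot+.1*ci, l+(.108*ci+[0,0,.0025])@Rt.T
    m0=proj(c0[None].repeat(1,0)@np.eye(2,3)+[0,0,.128])[0]
    def res(p):
        e=[]
        for circ in model(p):
            q=proj(circ)-m0; th=np.arctan2(q[:,1],q[:,0]); i=np.argsort(th)
            b=B-m0; e.append(np.interp(np.arctan2(b[:,1],b[:,0]),th[i],np.hypot(*q[i].T),period=2*np.pi))
        return np.hypot(*(B-m0).T)-np.max(e,0)
    s=least_squares(res,g,loss="cauchy",f_scale=.5,diff_step=1e-4); p=s.x; r=res(p)
    print(name,"pot",p[:2].round(4),"lid",p[2:].round(4),"off mm",((p[2:]-p[:2])*1e3).round(1),"n",len(B),"med|r|",np.median(abs(r)).round(2))
    return p
E
python3 - <<'E'
from fit import *
I=cv2.imread("pics/w2.png"); T=cv2.imread("pics/top0.png")
for g in ((.545,-.306,.551,-.317),(.541,-.304,.551,-.317),(.55,-.315,.552,-.314)): fit("wrist",I,cam("wrist"),g); fit("top",T,cam("top"),g)
E
```

```text
wrist pot [ 0.5433 -0.3055] lid [ 0.5515 -0.3171] off mm [  8.2 -11.7] n 180 med|r| 0.63
top pot [ 0.5291 -0.3014] lid [ 0.5546 -0.3205] off mm [ 25.6 -19.1] n 137 med|r| 0.45
wrist pot [ 0.5429 -0.3057] lid [ 0.5514 -0.3149] off mm [ 8.6 -9.2] n 154 med|r| 0.42
top pot [ 0.5299 -0.3012] lid [ 0.5543 -0.3201] off mm [ 24.5 -18.9] n 129 med|r| 0.55
wrist pot [ 0.5436 -0.3052] lid [ 0.5501 -0.3184] off mm [  6.5 -13.2] n 179 med|r| 0.62
top pot [ 0.5318 -0.3002] lid [ 0.5541 -0.326 ] off mm [ 22.3 -25.7] n 177 med|r| 0.5
```

The fit gives the pot at about (0.543,-0.305), with the lid slid about 13 mm towards azimuth -54°. I'll turn the tool so that its +x points along the push direction and hold it outside the knob.

Emit:
drive_tool([
  {"dx": -0.3, "dy": 0.8, "dz": 0, "wx": 0, "wy": 0, "wz": -13, "hand": 0},
  {"dx": -0.3, "dy": 0.8, "dz": 0, "wx": 0, "wy": 0, "wz": -13, "hand": 0},
  {"dx": -0.3, "dy": 0.8, "dz": 0, "wx": 0, "wy": 0, "wz": -13, "hand": 0},
  {"dx": -0.3, "dy": 0.8, "dz": 0, "wx": 0, "wy": 0, "wz": -13, "hand": 0},
  {"dx": -0.3, "dy": 0.8, "dz": 0.5, "wx": 0, "wy": 0, "wz": -13, "hand": 0},
  {"dx": -0.3, "dy": 0.8, "dz": 1, "wx": 0, "wy": 0, "wz": -13, "hand": 0},
  {"dx": -0.3, "dy": 0.8, "dz": 1.5, "wx": 0, "wy": 0, "wz": -13, "hand": 0},
  {"dx": -0.3, "dy": 0.8, "dz": 2, "wx": 0, "wy": 0, "wz": -13, "hand": 0},
  {"dx": -0.3, "dy": 0.8, "dz": 2, "wx": 0, "wy": 0, "wz": -13, "hand": 0},
  {"dx": -0.3, "dy": 0.8, "dz": 2, "wx": 0, "wy": 0, "wz": -13, "hand": 0},
  {"dx": -0.3, "dy": 0.8, "dz": 2, "wx": 0, "wy": 0, "wz": -13, "hand": 0},
])

```text
clock: 4.0
eef_pos: [0.5797, -0.3505, 0.2575]
tool_rot: [0.455, 0.89, -0.0, 0.002]
ft_force: [0.7, 0.2, 0.2]
grip_width: 0.0001
grasp_force: 0.0
```

```bash
python3 - <<'E'
from h import *
o=bot.get_obs();Rm=R.from_quat(o["tool_rot"]).as_matrix();print(Rm.round(3),o["eef_pos"],o["clock"],o["joint_pos"],o["ft_force"],bot.tip_extent)
C=cam("wrist");save("wrist","w3")
for t in ("lid","knob_top"):
    for d in bot.look_for("wrist",t)[:2]: print(t,round(d["score"],2),np.round(d["extent"],1), atz("wrist",*d["extent"][:2],.185 if t!="lid" else .133,C), Rm.T@(atz("wrist",*d["extent"][:2],.185,C)-o["eef_pos"]))
E
```

```text
[[-0.585  0.811  0.004]
 [ 0.811  0.585 -0.002]
 [-0.004  0.002 -1.   ]] [ 0.57970544 -0.35047809  0.25746623] 4.0 [-5.43823263e-01  6.20451069e-01  7.21145462e-01  1.66686638e+00
  8.85504930e-05  4.01637319e-01] [0.65770146 0.1672129  0.23153482] 0.011
lid 0.78 [182.8  21.9 122.7  43.9] [ 0.37009735 -0.288831    0.133     ] [ 0.15728695 -0.11049074  0.07159423]
lid 0.76 [312.3 140.7 221.8 218.4] [ 0.54809179 -0.31622298  0.133     ] [ 0.05322003 -0.00487816  0.07223311]
knob_top 0.61 [314.5 149.1  31.2  29.9] [ 0.55020136 -0.31478754  0.185     ] [ 0.04651301 -0.00316547  0.07226466]
```

View pics/w3.png

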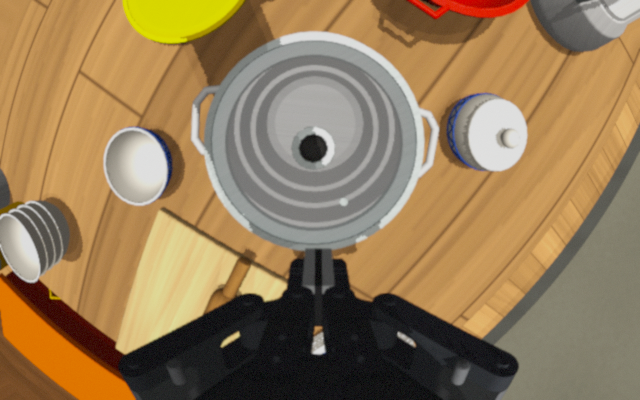

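The picture shows the cap at (314,149), the handles level with each other at (205,120) and (430,142), and the pot rim crescent at the top of the image. This confirms the push direction along tool +x. I'm descending beside the knob.

Emit:
drive_tool([
  {"dx": 0, "dy": -0.06, "dz": 0.5, "wx": 0, "wy": 0, "wz": 0, "hand": 0},
  {"dx": 0, "dy": -0.06, "dz": 0.9, "wx": 0, "wy": 0, "wz": 0, "hand": 0},
  {"dx": 0, "dy": -0.06, "dz": 1.2, "wx": 0, "wy": 0, "wz": 0, "hand": 0},
  {"dx": 0, "dy": -0.06, "dz": 1.4, "wx": 0, "wy": 0, "wz": 0, "hand": 0},
  {"dx": 0, "dy": -0.06, "dz": 1.55, "wx": 0, "wy": 0, "wz": 0, "hand": 0},
  {"dx": 0, "dy": -0.06, "dz": 1.65, "wx": 0, "wy": 0, "wz": 0, "hand": 0},
  {"dx": 0, "dy": -0.06, "dz": 1.72, "wx": 0, "wy": 0, "wz": 0, "hand": 0},
  {"dx": 0, "dy": -0.06, "dz": 1.78, "wx": 0, "wy": 0, "wz": 0, "hand": 0},
  {"dx": 0, "dy": -0.06, "dz": 1.78, "wx": 0, "wy": 0, "wz": 0, "hand": 0},
  {"dx": 0, "dy": -0.06, "dz": 1.78, "wx": 0, "wy": 0, "wz": 0, "hand": 0},
])

```text
clock: 5.15
eef_pos: [0.5766, -0.3526, 0.1657]
tool_rot: [0.455, 0.891, -0.0, 0.0]
ft_force: [0.2, -0.2, -0.3]
grip_width: 0.0002
grasp_force: 0.0
```

Emit:
drive_tool([
  {"dx": 0.04, "dy": 0, "dz": 0, "wx": 0, "wy": 0, "wz": 0, "hand": 0},
  {"dx": 0.08, "dy": 0, "dz": 0, "wx": 0, "wy": 0, "wz": 0, "hand": 0},
  {"dx": 0.12, "dy": 0, "dz": 0, "wx": 0, "wy": 0, "wz": 0, "hand": 0},
  {"dx": 0.16, "dy": 0, "dz": 0, "wx": 0, "wy": 0, "wz": 0, "hand": 0},
  {"dx": 0.2, "dy": 0, "dz": 0, "wx": 0, "wy": 0, "wz": 0, "hand": 0},
  {"dx": 0.24, "dy": 0, "dz": 0, "wx": 0, "wy": 0, "wz": 0, "hand": 0},
  {"dx": 0.27, "dy": 0, "dz": 0, "wx": 0, "wy": 0, "wz": 0, "hand": 0},
  {"dx": 0.3, "dy": 0, "dz": 0, "wx": 0, "wy": 0, "wz": 0, "hand": 0},
  {"dx": 0.3, "dy": 0, "dz": 0, "wx": 0, "wy": 0, "wz": 0, "hand": 0},
])

```text
clock: 6.05
eef_pos: [0.5675, -0.3402, 0.1654]
tool_rot: [0.455, 0.891, 0.0, 0.0]
ft_force: [-0.2, 0.4, -0.7]
grip_width: -0.0003
grasp_force: 0.0
```

Emit:
drive_tool([
  {"dx": 0.02, "dy": 0, "dz": 0, "wx": 0, "wy": 0, "wz": 0, "hand": 0},
  {"dx": 0.04, "dy": 0, "dz": 0, "wx": 0, "wy": 0, "wz": 0, "hand": 0},
  {"dx": 0.06, "dy": 0, "dz": 0, "wx": 0, "wy": 0, "wz": 0, "hand": 0},
  {"dx": 0.08, "dy": 0, "dz": 0, "wx": 0, "wy": 0, "wz": 0, "hand": 0},
  {"dx": 0.1, "dy": 0, "dz": 0, "wx": 0, "wy": 0, "wz": 0, "hand": 0},
])

```text
clock: 6.55
eef_pos: [0.5646, -0.3362, 0.1653]
tool_rot: [0.455, 0.891, 0.0, -0.0]
ft_force: [0.6, 0.6, -0.6]
grip_width: -0.0001
grasp_force: 0.0
```

Emit:
drive_tool([
  {"dx": 0.02, "dy": 0, "dz": 0, "wx": 0, "wy": 0, "wz": 0, "hand": 0},
  {"dx": 0.04, "dy": 0, "dz": 0, "wx": 0, "wy": 0, "wz": 0, "hand": 0},
  {"dx": 0.06, "dy": 0, "dz": 0, "wx": 0, "wy": 0, "wz": 0, "hand": 0},
])

```text
clock: 6.85
eef_pos: [0.5629, -0.3338, 0.1653]
tool_rot: [0.455, 0.891, 0.0, -0.0]
ft_force: [0.3, 0.5, 0.1]
grip_width: -0.0001
grasp_force: 0.0
```

```bash
cat > k.py <<'E'
from fit import *
import sys
o=bot.get_obs();Rm=R.from_quat(o["tool_rot"]).as_matrix();C=cam("wrist");save("wrist",sys.argv[1])
print(o["clock"],o["eef_pos"],o["ft_force"].round(2))
for d in bot.look_for("wrist","knob_top")[:2]: print(round(d["score"],2),np.round(d["extent"],1),[(P.round(4),(Rm.T@(P-o["eef_pos"])).round(4)) for P in [atz("wrist",*d["extent"][:2],float(sys.argv[2]),C)]])
E
python3 k.py w4 .183
```

```text
6.85 [ 0.56285947 -0.33377189  0.16531939] [0.31 0.52 0.14]
0.82 [318.4 216.7  41.1  37.4] [(array([ 0.5484, -0.3142,  0.183 ]), array([ 0.0243, -0.0002, -0.0177]))]
```

View pics/w4.png

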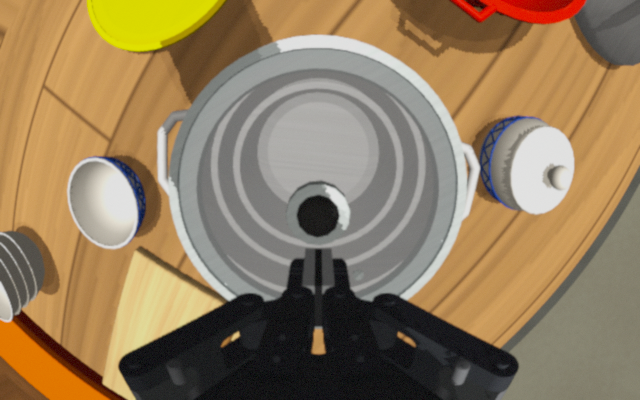

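The picture shows the cap at (318,217), centred in front of the fingertips at (318,260). The fingertips are just short of the knob, so I keep pushing.

Emit:
drive_tool([
  {"dx": 0.02, "dy": 0, "dz": 0, "wx": 0, "wy": 0, "wz": 0, "hand": 0},
  {"dx": 0.04, "dy": 0, "dz": 0, "wx": 0, "wy": 0, "wz": 0, "hand": 0},
  {"dx": 0.06, "dy": 0, "dz": 0, "wx": 0, "wy": 0, "wz": 0, "hand": 0},
])

```text
clock: 7.25
eef_pos: [0.5611, -0.3314, 0.1653]
tool_rot: [0.455, 0.891, -0.0, -0.0]
ft_force: [-0.3, -0.7, -0.9]
grip_width: 0.0001
grasp_force: 0.0
```

Emit:
drive_tool([
  {"dx": 0.02, "dy": 0, "dz": 0, "wx": 0, "wy": 0, "wz": 0, "hand": 0},
  {"dx": 0.04, "dy": 0, "dz": 0, "wx": 0, "wy": 0, "wz": 0, "hand": 0},
])

```text
clock: 7.45
eef_pos: [0.5599, -0.3297, 0.1653]
tool_rot: [0.455, 0.891, -0.0, -0.0]
ft_force: [-1.1, -0.5, -0.2]
grip_width: -0.0001
grasp_force: 0.0
```

```bash
python3 k.py w5 .183
```

```text
7.45 [ 0.55992145 -0.32972136  0.16528687] [-1.11 -0.45 -0.15]
0.67 [318.3 225.1  43.6  42. ] [(array([ 0.5483, -0.3141,  0.183 ]), array([ 0.0195, -0.0003, -0.0177]))]
```

Emit:
drive_tool([
  {"dx": 0.02, "dy": 0, "dz": 0, "wx": 0, "wy": 0, "wz": 0, "hand": 0},
  {"dx": 0.04, "dy": 0, "dz": 0, "wx": 0, "wy": 0, "wz": 0, "hand": 0},
])

```text
clock: 7.75
eef_pos: [0.5588, -0.3282, 0.1653]
tool_rot: [0.455, 0.891, -0.0, 0.0]
ft_force: [1.2, -0.3, -0.3]
grip_width: 0.0002
grasp_force: 0.0
```

```bash
python3 k.py w6 .183; python3 -c "
import cv2
a=[cv2.resize(cv2.imread(f'pics/{n}.png')[180:300,240:400],None,fx=2.5,fy=2.5,interpolation=2) for n in('w4','w6')]
cv2.imwrite('pics/cmp.png',cv2.hconcat(a))"
```

```text
7.75 [ 0.55878194 -0.32816434  0.16529231] [ 1.18 -0.31 -0.33]
0.8 [319.2 227.8  38.3  40.2] [(array([ 0.5484, -0.3135,  0.183 ]), array([ 0.0179,  0.0002, -0.0177]))]
0.45 [608.6  37.2  62.7  67.2] [(array([ 0.631 , -0.0883,  0.183 ]), array([ 0.1521,  0.1991, -0.0177]))]
```

View pics/cmp.png

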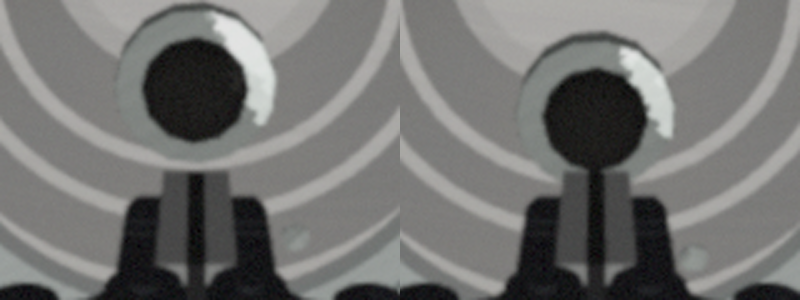

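The crops show the pad tips just reaching the knob's edge in the right half, and the first reaction force has appeared. I keep pushing, monitoring by numbers.

Emit:
drive_tool([
  {"dx": 0.02, "dy": 0, "dz": 0, "wx": 0, "wy": 0, "wz": 0, "hand": 0},
  {"dx": 0.04, "dy": 0, "dz": 0, "wx": 0, "wy": 0, "wz": 0, "hand": 0},
  {"dx": 0.06, "dy": 0, "dz": 0, "wx": 0, "wy": 0, "wz": 0, "hand": 0},
])

```text
clock: 8.15
eef_pos: [0.557, -0.3257, 0.1653]
tool_rot: [0.455, 0.891, 0.0, -0.0]
ft_force: [-1.0, 0.5, 0.5]
grip_width: -0.0001
grasp_force: 0.0
```

```bash
python3 k.py w7 .183
```

```text
8.15 [ 0.55701687 -0.32565815  0.16529859] [-1.    0.55  0.51]
0.62 [317.7 230.7  40.8  38.8] [(array([ 0.547 , -0.3128,  0.183 ]), array([ 0.0162, -0.0006, -0.0177]))]
```

Emit:
drive_tool([
  {"dx": 0.02, "dy": 0, "dz": 0, "wx": 0, "wy": 0, "wz": 0, "hand": 0},
  {"dx": 0.04, "dy": 0, "dz": 0, "wx": 0, "wy": 0, "wz": 0, "hand": 0},
])

```text
clock: 8.45
eef_pos: [0.5558, -0.3241, 0.1653]
tool_rot: [0.455, 0.891, 0.0, -0.0]
ft_force: [0.1, -0.6, -0.4]
grip_width: 0.0002
grasp_force: 0.0
```

```bash
python3 k.py w8 .183
```

```text
8.45 [ 0.55584522 -0.32405357  0.16530921] [ 0.06 -0.56 -0.36]
0.76 [318.5 232.2  43.3  33.9] [(array([ 0.5467, -0.3117,  0.183 ]), array([ 0.0154, -0.0002, -0.0177]))]
```

```bash
python3 - <<'E'
from fit import *
c=bot.get_calibration("wrist"); f=200/np.tan(np.radians(c["vfov"])/2); M=np.linalg.inv(np.array(c["mount"]))
def pt(p):
    q=(M@np.r_[p,1])[:3]; x,y,w=q[0],-q[1],-q[2]; r=np.hypot(x,y); th=np.arctan2(r,w); return np.round([c["cx"]+f*th*x/r,c["cy"]+f*th*y/r],1)
for p in ((0,0,.011),(.011,0,.011),(-.011,0,.011),(.011,0,-.03)): print(p,pt(p))
# pad tip row and cap edges along column 318 / steel bounds for pics
for n in ("w4","w5","w6","w7","w8"):
    g=cv2.cvtColor(cv2.imread(f"pics/{n}.png"),6).astype(int)
    dark=(g<45).astype(np.uint8); k,l,s,ce=cv2.connectedComponentsWithStats(dark[170:247,290:347]); i=1+np.argmax(s[1:,4]); print(n,"cap dark box",s[i],ce[i].round(1), g[240:262,310])
E
```

```text
(0, 0, 0.011) [318.6 235.9]
(0.011, 0, 0.011) [318.6 220. ]
(-0.011, 0, 0.011) [318.6 251.1]
(0.011, 0, -0.03) [318.8 249.8]
w4 cap dark box [   8   26   40   40 1229] [27.5 45.6] [130 128 128 135 156 165 159 138 106  80  73  71  69  72  72  74  67  70
  71  72  72  71]
w5 cap dark box [   8   35   41   39 1202] [27.5 54. ] [ 22  29  47  91 117 128 129 123 102  83  75  71  71  74  73  72  71  71
  72  71  72  71]
w6 cap dark box [   8   38   40   39 1193] [27.6 57.3] [ 28  26  22  27  28  38  77 103  98  82  76  73  71  72  76  72  73  72
  72  70  71  73]
w7 cap dark box [   8   43   40   34 1092] [27.6 61. ] [23 25 31 31 30 27 29 36 49 63 68 71 74 69 74 73 70 71 72 73 72 71]
w8 cap dark box [  8  47  40  30 992] [27.6 62.8] [26 33 30 29 31 25 29 32 50 63 71 72 73 72 73 75 69 71 72 72 73 71]
```

The knob has not moved, because its pixel shift matches the tool's own motion. The pads appear about 40 mm further back than nominal and seem to pass above the knob. I back off and descend in small steps, watching the force.

Emit:
drive_tool([
  {"dx": -0.2, "dy": 0, "dz": 0, "wx": 0, "wy": 0, "wz": 0, "hand": 0},
  {"dx": -0.4, "dy": 0, "dz": 0, "wx": 0, "wy": 0, "wz": 0, "hand": 0},
  {"dx": -0.6, "dy": 0, "dz": 0, "wx": 0, "wy": 0, "wz": 0, "hand": 0},
  {"dx": -0.6, "dy": 0, "dz": 0.04, "wx": 0, "wy": 0, "wz": 0, "hand": 0},
  {"dx": -0.6, "dy": 0, "dz": 0.08, "wx": 0, "wy": 0, "wz": 0, "hand": 0},
  {"dx": -0.6, "dy": 0, "dz": 0.08, "wx": 0, "wy": 0, "wz": 0, "hand": 0},
])

```text
clock: 9.15
eef_pos: [0.5729, -0.3479, 0.1607]
tool_rot: [0.455, 0.891, 0.0, -0.001]
ft_force: [0.4, -0.1, 0.9]
grip_width: -0.0004
grasp_force: 0.0
```

Emit:
drive_tool([
  {"dx": 0, "dy": 0, "dz": 0.03, "wx": 0, "wy": 0, "wz": 0, "hand": 0},
  {"dx": 0, "dy": 0, "dz": 0.06, "wx": 0, "wy": 0, "wz": 0, "hand": 0},
])

```text
clock: 9.35
eef_pos: [0.5734, -0.3482, 0.1585]
tool_rot: [0.455, 0.891, 0.0, 0.0]
ft_force: [0.3, -0.4, -0.6]
grip_width: -0.0001
grasp_force: 0.0
```

Emit:
drive_tool([
  {"dx": 0, "dy": 0, "dz": 0.03, "wx": 0, "wy": 0, "wz": 0, "hand": 0},
  {"dx": 0, "dy": 0, "dz": 0.06, "wx": 0, "wy": 0, "wz": 0, "hand": 0},
])

```text
clock: 9.55
eef_pos: [0.5735, -0.3483, 0.1553]
tool_rot: [0.455, 0.891, -0.0, 0.0]
ft_force: [0.2, -0.1, -0.8]
grip_width: 0.0001
grasp_force: 0.0
```

Emit:
drive_tool([
  {"dx": 0, "dy": 0, "dz": 0.03, "wx": 0, "wy": 0, "wz": 0, "hand": 0},
  {"dx": 0, "dy": 0, "dz": 0.06, "wx": 0, "wy": 0, "wz": 0, "hand": 0},
])

```text
clock: 9.75
eef_pos: [0.5734, -0.3484, 0.1522]
tool_rot: [0.455, 0.891, 0.0, -0.0]
ft_force: [0.3, 0.6, 0.5]
grip_width: 0.0002
grasp_force: 0.0
```

```bash
python3 k.py w9 .183
```

```text
9.75 [ 0.57344201 -0.34842767  0.15216923] [0.3  0.59 0.48]
0.94 [318.1 191.2  51.1  47.9] [(array([ 0.5484, -0.3145,  0.183 ]), array([ 0.0422, -0.0004, -0.0308]))]
```

Emit:
drive_tool([
  {"dx": 0, "dy": 0, "dz": 0.02, "wx": 0, "wy": 0, "wz": 0, "hand": 0},
  {"dx": 0, "dy": 0, "dz": 0.04, "wx": 0, "wy": 0, "wz": 0, "hand": 0},
  {"dx": 0, "dy": 0, "dz": 0.04, "wx": 0, "wy": 0, "wz": 0, "hand": 0},
])

```text
clock: 10.15
eef_pos: [0.5734, -0.3484, 0.1501]
tool_rot: [0.455, 0.891, 0.0, -0.0]
ft_force: [0.2, 0.9, 0.2]
grip_width: 0.0003
grasp_force: 0.0
```

Emit:
drive_tool([
  {"dx": 0, "dy": 0, "dz": 0.02, "wx": 0, "wy": 0, "wz": 0, "hand": 0},
  {"dx": 0, "dy": 0, "dz": 0.04, "wx": 0, "wy": 0, "wz": 0, "hand": 0},
  {"dx": 0, "dy": 0, "dz": 0.04, "wx": 0, "wy": 0, "wz": 0, "hand": 0},
])

```text
clock: 10.45
eef_pos: [0.5734, -0.3484, 0.1481]
tool_rot: [0.455, 0.89, 0.0, -0.0]
ft_force: [-0.4, 0.3, 0.4]
grip_width: 0.0
grasp_force: 0.0
```

Emit:
drive_tool([
  {"dx": 0, "dy": 0, "dz": 0.02, "wx": 0, "wy": 0, "wz": 0, "hand": 0},
  {"dx": 0, "dy": 0, "dz": 0.04, "wx": 0, "wy": 0, "wz": 0, "hand": 0},
  {"dx": 0, "dy": 0, "dz": 0.04, "wx": 0, "wy": 0, "wz": 0, "hand": 0},
])

```text
clock: 10.75
eef_pos: [0.5734, -0.3484, 0.1461]
tool_rot: [0.455, 0.891, 0.0, -0.0]
ft_force: [-0.2, -0.2, 0.8]
grip_width: 0.0004
grasp_force: 0.0
```

Emit:
drive_tool([
  {"dx": 0, "dy": 0, "dz": 0.02, "wx": 0, "wy": 0, "wz": 0, "hand": 0},
  {"dx": 0, "dy": 0, "dz": 0.04, "wx": 0, "wy": 0, "wz": 0, "hand": 0},
  {"dx": 0, "dy": 0, "dz": 0.04, "wx": 0, "wy": 0, "wz": 0, "hand": 0},
])

```text
clock: 11.05
eef_pos: [0.5734, -0.3484, 0.1441]
tool_rot: [0.455, 0.89, 0.0, -0.0]
ft_force: [-0.6, 0.4, 0.3]
grip_width: 0.0001
grasp_force: 0.0
```

```bash
python3 k.py w10 .183; python3 - <<'E'
import cv2
g=cv2.cvtColor(cv2.imread("pics/w10.png"),6).astype(int)
print(g[200:290:2,311]); print(g[200:290:2,325])
E
```

```text
11.05 [ 0.57335457 -0.34838721  0.14408489] [-0.62  0.35  0.35]
0.64 [319.4 195.   50.8  49.6] [(array([ 0.5484, -0.3136,  0.183 ]), array([ 0.0428,  0.0002, -0.0389]))]
[ 33  26  31  29  29  28  28  31  23  48 119 131 128 127 125 126 151 169
 171 160 129 125 127 124  99  74  71  74  70  72  73  72  72  71  70  73
  72  72  73  74  72  73  77 116 121]
[ 29  30  33  22  26  29  27  25  27  45 114 128 130 129 129 125 152 167
 170 156 128 125 125 126 100  75  72  73  73  73  70  71  69  71  72  71
  69  73  73  73  74  73  78 113 121]
```

Emit:
drive_tool([
  {"dx": 0, "dy": 0, "dz": 0.03, "wx": 0, "wy": 0, "wz": 0, "hand": 0},
  {"dx": 0, "dy": 0, "dz": 0.06, "wx": 0, "wy": 0, "wz": 0, "hand": 0},
  {"dx": 0, "dy": 0, "dz": 0.1, "wx": 0, "wy": 0, "wz": 0, "hand": 0},
])

```text
clock: 11.45
eef_pos: [0.5735, -0.3485, 0.1392]
tool_rot: [0.455, 0.891, -0.0, 0.0]
ft_force: [-0.2, -0.1, 0.5]
grip_width: 0.0001
grasp_force: 0.0
```

Emit:
drive_tool([
  {"dx": 0, "dy": 0, "dz": 0.03, "wx": 0, "wy": 0, "wz": 0, "hand": 0},
  {"dx": 0, "dy": 0, "dz": 0.06, "wx": 0, "wy": 0, "wz": 0, "hand": 0},
  {"dx": 0, "dy": 0, "dz": 0.1, "wx": 0, "wy": 0, "wz": 0, "hand": 0},
])

```text
clock: 11.75
eef_pos: [0.5735, -0.3485, 0.1342]
tool_rot: [0.455, 0.891, -0.0, 0.0]
ft_force: [-0.0, -0.7, -0.4]
grip_width: 0.0
grasp_force: 0.0
```

Emit:
drive_tool([
  {"dx": 0, "dy": 0, "dz": 0.03, "wx": 0, "wy": 0, "wz": 0, "hand": 0},
  {"dx": 0, "dy": 0, "dz": 0.06, "wx": 0, "wy": 0, "wz": 0, "hand": 0},
  {"dx": 0, "dy": 0, "dz": 0.1, "wx": 0, "wy": 0, "wz": 0, "hand": 0},
  {"dx": 0, "dy": 0, "dz": 0.1, "wx": 0, "wy": 0, "wz": 0, "hand": 0},
])

```text
clock: 12.15
eef_pos: [0.5733, -0.3483, 0.1289]
tool_rot: [0.455, 0.891, 0.0, -0.0]
ft_force: [-0.3, 0.1, -0.4]
grip_width: -0.0002
grasp_force: 0.0
```

Emit:
drive_tool([
  {"dx": 0.03, "dy": 0, "dz": 0, "wx": 0, "wy": 0, "wz": 0, "hand": 0},
  {"dx": 0.06, "dy": 0, "dz": 0, "wx": 0, "wy": 0, "wz": 0, "hand": 0},
  {"dx": 0.1, "dy": 0, "dz": 0, "wx": 0, "wy": 0, "wz": 0, "hand": 0},
  {"dx": 0.14, "dy": 0, "dz": 0, "wx": 0, "wy": 0, "wz": 0, "hand": 0},
  {"dx": 0.18, "dy": 0, "dz": 0, "wx": 0, "wy": 0, "wz": 0, "hand": 0},
  {"dx": 0.2, "dy": 0, "dz": 0, "wx": 0, "wy": 0, "wz": 0, "hand": 0},
])

```text
clock: 12.75
eef_pos: [0.5676, -0.3404, 0.1295]
tool_rot: [0.455, 0.891, -0.0, 0.0]
ft_force: [0.1, -1.5, -0.7]
grip_width: -0.0
grasp_force: 0.7
```

```bash
python3 k.py w11 .183
```

```text
12.75 [ 0.56764534 -0.34044752  0.12948623] [ 0.06 -1.47 -0.7 ]
0.84 [318.4 227.9  56.8  52.4] [(array([ 0.5479, -0.3137,  0.183 ]), array([ 0.0332, -0.0003, -0.0535]))]
0.23 [548.8 162.8 100.9 113.6] [(array([ 0.6177, -0.2253,  0.183 ]), array([ 0.0639,  0.1081, -0.0536]))]
```

Contact is now felt at -1.5 N, with the grasp sensor reading 0.7 N. I push on in small steps.

Emit:
drive_tool([
  {"dx": 0.02, "dy": 0, "dz": 0, "wx": 0, "wy": 0, "wz": 0, "hand": 0},
  {"dx": 0.04, "dy": 0, "dz": 0, "wx": 0, "wy": 0, "wz": 0, "hand": 0},
  {"dx": 0.06, "dy": 0, "dz": 0, "wx": 0, "wy": 0, "wz": 0, "hand": 0},
])

```text
clock: 13.15
eef_pos: [0.5658, -0.3379, 0.1291]
tool_rot: [0.455, 0.89, -0.0, -0.0]
ft_force: [0.5, -0.0, 0.3]
grip_width: -0.0001
grasp_force: 0.5
```

```bash
python3 k.py w12 .183
```

```text
13.15 [ 0.56579049 -0.33790895  0.12914392] [ 0.51 -0.03  0.28]
0.89 [317.8 226.7  56.8  53.5] [(array([ 0.5455, -0.3108,  0.183 ]), array([ 0.0339, -0.0005, -0.0539]))]
```

Emit:
drive_tool([
  {"dx": 0.02, "dy": 0, "dz": 0, "wx": 0, "wy": 0, "wz": 0, "hand": 0},
  {"dx": 0.04, "dy": 0, "dz": 0, "wx": 0, "wy": 0, "wz": 0, "hand": 0},
  {"dx": 0.06, "dy": 0, "dz": 0, "wx": 0, "wy": 0, "wz": 0, "hand": 0},
])

```text
clock: 13.55
eef_pos: [0.5641, -0.3355, 0.1293]
tool_rot: [0.455, 0.89, -0.0, 0.0]
ft_force: [0.5, -2.2, -0.1]
grip_width: 0.0
grasp_force: 1.4
```

```bash
python3 k.py w13 .183
```

```text
13.55 [ 0.56406869 -0.33552848  0.12925158] [ 0.51 -2.19 -0.09]
0.72 [319.  222.5  51.3  50. ] [(array([ 0.5431, -0.3066,  0.183 ]), array([ 0.0357, -0.    , -0.0538]))]
```

```bash
cat > cap.py <<'E'
from h import *
import sys
for n in sys.argv[1:]:
    g=cv2.imread(f"pics/{n}.png").max(2); d=(g[150:262,270:368]<50).astype(np.uint8)
    k,l,s,ce=cv2.connectedComponentsWithStats(d); i=1+np.argmax(s[1:,4]); print(n,s[i],(ce[i]+[270,150]).round(1))
E
python3 cap.py w10 w11 w12 w13
```

```text
w10 [  24   22   48   48 1686] [316.6 195.6]
w11 [  21   52   53   51 2058] [317.2 226.9]
w12 [  21   51   52   52 2048] [316.8 226.6]
w13 [  23   48   50   49 1848] [317.7 222.4]
```

Emit:
drive_tool([
  {"dx": 0.02, "dy": 0, "dz": 0, "wx": 0, "wy": 0, "wz": 0, "hand": 0},
  {"dx": 0.03, "dy": 0, "dz": 0, "wx": 0, "wy": 0, "wz": 0, "hand": 0},
  {"dx": 0.04, "dy": 0, "dz": 0, "wx": 0, "wy": 0, "wz": 0, "hand": 0},
])

```text
clock: 13.95
eef_pos: [0.563, -0.3339, 0.1294]
tool_rot: [0.455, 0.891, -0.0, 0.0]
ft_force: [0.0, -0.9, -0.9]
grip_width: 0.0001
grasp_force: 0.9
```

```bash
python3 k.py w14 .183; python3 cap.py w14
```

```text
13.95 [ 0.56297309 -0.33391232  0.12937161] [ 0.03 -0.9  -0.88]
0.91 [319.  222.9  52.7  52.1] [(array([ 0.5421, -0.3052,  0.183 ]), array([ 0.0355, -0.    , -0.0536]))]
w14 [  23   48   50   49 1848] [317.6 222.2]
```

The cap's image shrank 5% and jumped between w12 and w13, so the lid dropped into the mouth. It now slides with only ~1 N of force. I back off and rise to verify.

Emit:
drive_tool([
  {"dx": -0.2, "dy": 0, "dz": 0, "wx": 0, "wy": 0, "wz": 0, "hand": 0},
  {"dx": -0.5, "dy": 0, "dz": 0, "wx": 0, "wy": 0, "wz": 0, "hand": 0},
  {"dx": -0.5, "dy": 0, "dz": -0.7, "wx": 0, "wy": 0, "wz": 0, "hand": 0},
  {"dx": -0.5, "dy": 0, "dz": -1.4, "wx": 0, "wy": 0, "wz": 0, "hand": 0},
  {"dx": -0.2, "dy": 0, "dz": -2.1, "wx": 0, "wy": 0, "wz": 0, "hand": 0},
  {"dx": 0.2, "dy": 0, "dz": -2.8, "wx": 0, "wy": 0, "wz": 0, "hand": 0},
  {"dx": 0.4, "dy": 0, "dz": -3.5, "wx": 0, "wy": 0, "wz": 0, "hand": 0},
  {"dx": 0.4, "dy": 0, "dz": -3.8, "wx": 0, "wy": 0, "wz": 0, "hand": 0},
  {"dx": 0.4, "dy": 0, "dz": -3.8, "wx": 0, "wy": 0, "wz": 0, "hand": 0},
  {"dx": 0.4, "dy": 0, "dz": -3.8, "wx": 0, "wy": 0, "wz": 0, "hand": 0},
])

```text
clock: 15.05
eef_pos: [0.5511, -0.3174, 0.3186]
tool_rot: [0.455, 0.891, 0.0, -0.0]
ft_force: [0.1, -0.2, -0.1]
grip_width: -0.0
grasp_force: 0.0
```

```bash
python3 k.py w15 .175; python3 - <<'E'
from fit import *
im=cv2.imread("pics/w15.png"); C=cam("wrist")
for g in ((.5433,-.3055,.5433,-.3055),(.545,-.307,.542,-.304)):
    fit("seated",im,C,g,True)
c,f,o,Rm=C
g=cv2.cvtColor(im,6); d=(im.max(2)[120:230,280:360]<50).astype(np.uint8); k,l,s,ce=cv2.connectedComponentsWithStats(d); i=1+np.argmax(s[1:,4]); uv=ce[i]+[280,120]; print(s[i],uv,atz("wrist",*uv,.175,C))
for d in bot.outline_of("wrist","lid")[:2]: print(d["score"],d["extent"],atz("wrist",*d["extent"][:2],.13,C))
E
```

```text
15.05 [ 0.5510985  -0.31739865  0.31864445] [ 0.13 -0.2  -0.07]
0.67 [190.6   6.8  13.9  10.3] [(array([ 0.3271, -0.2377,  0.175 ]), array([ 0.1957, -0.1348,  0.1438]))]
0.65 [319.8 171.5  24.6  23.8] [(array([ 0.5451, -0.3065,  0.175 ]), array([0.0122, 0.0015, 0.1437]))]
seated pot [ 0.5433 -0.303 ] lid [ 0.5435 -0.3081] off mm [ 0.2 -5.1] n 174 med|r| 0.87
seated pot [ 0.539  -0.3191] lid [ 0.5443 -0.3078] off mm [ 5.3 11.3] n 175 med|r| 0.47
[ 28  43  20  20 294] [317.52380952 172.36734694] [ 0.54264755 -0.30812262  0.175     ]
0.89 [205.8, 38.3, 125.0, 76.6] [ 0.34468866 -0.25907562  0.13      ]
0.86 [318.4, 162.1, 178.8, 168.1] [ 0.54207115 -0.30577506  0.13      ]
```

The lid circle centre (0.543,-0.307) and the cap (0.543,-0.307) now coincide, so the lid is level and seated. Next I move over the cap and press gently.

Emit:
drive_tool([
  {"dx": 0.2, "dy": 0, "dz": 0.8, "wx": 0, "wy": 0, "wz": 0, "hand": 0},
  {"dx": 0.2, "dy": 0, "dz": 1.6, "wx": 0, "wy": 0, "wz": 0, "hand": 0},
  {"dx": 0.2, "dy": 0, "dz": 2.2, "wx": 0, "wy": 0, "wz": 0, "hand": 0},
  {"dx": 0.2, "dy": 0, "dz": 2.6, "wx": 0, "wy": 0, "wz": 0, "hand": 0},
  {"dx": 0.2, "dy": 0, "dz": 2.8, "wx": 0, "wy": 0, "wz": 0, "hand": 0},
  {"dx": 0.2, "dy": 0, "dz": 2.9, "wx": 0, "wy": 0, "wz": 0, "hand": 0},
  {"dx": 0.2, "dy": 0, "dz": 3, "wx": 0, "wy": 0, "wz": 0, "hand": 0},
  {"dx": 0.2, "dy": 0, "dz": 3, "wx": 0, "wy": 0, "wz": 0, "hand": 0},
  {"dx": 0.2, "dy": 0, "dz": 3, "wx": 0, "wy": 0, "wz": 0, "hand": 0},
])

```text
clock: 16.1
eef_pos: [0.5459, -0.3099, 0.1703]
tool_rot: [0.455, 0.891, -0.0, 0.001]
ft_force: [0.5, 0.4, -0.0]
grip_width: 0.0001
grasp_force: 0.0
```

Emit:
drive_tool([
  {"dx": 0, "dy": 0, "dz": 0.03, "wx": 0, "wy": 0, "wz": 0, "hand": 0},
  {"dx": 0, "dy": 0, "dz": 0.06, "wx": 0, "wy": 0, "wz": 0, "hand": 0},
  {"dx": 0, "dy": 0, "dz": 0.08, "wx": 0, "wy": 0, "wz": 0, "hand": 0},
])

```text
clock: 16.4
eef_pos: [0.5454, -0.3096, 0.1655]
tool_rot: [0.455, 0.891, -0.0, 0.0]
ft_force: [-0.1, 0.8, -0.6]
grip_width: -0.0002
grasp_force: 0.0
```

Emit:
drive_tool([
  {"dx": 0, "dy": 0, "dz": 0.03, "wx": 0, "wy": 0, "wz": 0, "hand": 0},
  {"dx": 0, "dy": 0, "dz": 0.06, "wx": 0, "wy": 0, "wz": 0, "hand": 0},
])

```text
clock: 16.6
eef_pos: [0.5453, -0.3095, 0.1622]
tool_rot: [0.455, 0.891, 0.0, -0.0]
ft_force: [0.1, 0.1, 0.4]
grip_width: -0.0002
grasp_force: 0.0
```

Emit:
drive_tool([
  {"dx": 0, "dy": 0, "dz": 0.03, "wx": 0, "wy": 0, "wz": 0, "hand": 0},
  {"dx": 0, "dy": 0, "dz": 0.06, "wx": 0, "wy": 0, "wz": 0, "hand": 0},
])

```text
clock: 16.8
eef_pos: [0.5453, -0.3095, 0.1591]
tool_rot: [0.455, 0.891, -0.0, -0.0]
ft_force: [0.3, 0.0, 0.1]
grip_width: 0.0001
grasp_force: 0.0
```

Emit:
drive_tool([
  {"dx": 0, "dy": 0, "dz": 0.03, "wx": 0, "wy": 0, "wz": 0, "hand": 0},
  {"dx": 0, "dy": 0, "dz": 0.06, "wx": 0, "wy": 0, "wz": 0, "hand": 0},
])

```text
clock: 17.0
eef_pos: [0.5453, -0.3095, 0.1561]
tool_rot: [0.455, 0.891, 0.0, -0.0]
ft_force: [-0.1, -0.1, -0.8]
grip_width: 0.0
grasp_force: 0.0
```

Emit:
drive_tool([
  {"dx": 0, "dy": 0, "dz": 0.02, "wx": 0, "wy": 0, "wz": 0, "hand": 0},
  {"dx": 0, "dy": 0, "dz": 0.04, "wx": 0, "wy": 0, "wz": 0, "hand": 0},
])

```text
clock: 17.2
eef_pos: [0.5453, -0.3095, 0.1542]
tool_rot: [0.455, 0.891, 0.0, -0.0]
ft_force: [1.1, 0.1, -0.2]
grip_width: -0.0
grasp_force: 0.0
```

Emit:
drive_tool([
  {"dx": 0, "dy": 0, "dz": 0.02, "wx": 0, "wy": 0, "wz": 0, "hand": 0},
  {"dx": 0, "dy": 0, "dz": 0.04, "wx": 0, "wy": 0, "wz": 0, "hand": 0},
])

```text
clock: 17.4
eef_pos: [0.5453, -0.3096, 0.1523]
tool_rot: [0.455, 0.89, -0.0, 0.0]
ft_force: [-0.9, 0.8, -0.5]
grip_width: -0.0002
grasp_force: 0.0
```

Emit:
drive_tool([
  {"dx": 0, "dy": 0, "dz": 0.02, "wx": 0, "wy": 0, "wz": 0, "hand": 0},
  {"dx": 0, "dy": 0, "dz": 0.04, "wx": 0, "wy": 0, "wz": 0, "hand": 0},
])

```text
clock: 17.6
eef_pos: [0.5454, -0.3096, 0.1503]
tool_rot: [0.455, 0.89, -0.0, 0.0]
ft_force: [-0.4, 0.5, 1.9]
grip_width: 0.0001
grasp_force: 0.6
```

Emit:
drive_tool([
  {"dx": 0, "dy": 0, "dz": 0.02, "wx": 0, "wy": 0, "wz": 0, "hand": 0},
  {"dx": 0, "dy": 0, "dz": 0.03, "wx": 0, "wy": 0, "wz": 0, "hand": 0},
])

```text
clock: 17.8
eef_pos: [0.5454, -0.3096, 0.1492]
tool_rot: [0.455, 0.891, -0.0, 0.0]
ft_force: [-1.0, 1.2, 3.2]
grip_width: 0.0001
grasp_force: 1.6
```

Emit:
drive_tool([
  {"dx": 0, "dy": 0, "dz": 0.02, "wx": 0, "wy": 0, "wz": 0, "hand": 0},
  {"dx": 0, "dy": 0, "dz": 0.03, "wx": 0, "wy": 0, "wz": 0, "hand": 0},
])

```text
clock: 18.0
eef_pos: [0.5454, -0.3096, 0.148]
tool_rot: [0.455, 0.891, -0.0, 0.0]
ft_force: [-2.2, 0.6, 5.9]
grip_width: 0.0
grasp_force: 2.8
```

The cap yields at about 2 N/mm and the force is 5 to 6 N, so the lid is firm. I hold briefly, then draw clear.

Emit:
drive_tool([
  {"dx": 0, "dy": 0, "dz": 0, "wx": 0, "wy": 0, "wz": 0, "hand": 0},
  {"dx": 0, "dy": 0, "dz": 0, "wx": 0, "wy": 0, "wz": 0, "hand": 0},
  {"dx": 0, "dy": 0, "dz": 0, "wx": 0, "wy": 0, "wz": 0, "hand": 0},
  {"dx": 0, "dy": 0, "dz": -0.1, "wx": 0, "wy": 0, "wz": 0, "hand": 0},
  {"dx": 0, "dy": 0, "dz": -0.3, "wx": 0, "wy": 0, "wz": 0, "hand": 0},
  {"dx": 0, "dy": 0, "dz": -0.8, "wx": 0, "wy": 0, "wz": 0, "hand": 0},
  {"dx": 0, "dy": 0, "dz": -1.6, "wx": 0, "wy": 0, "wz": 0, "hand": 0},
  {"dx": 0, "dy": 0, "dz": -2.4, "wx": 0, "wy": 0, "wz": 0, "hand": 0},
  {"dx": 0, "dy": 0, "dz": -3.2, "wx": 0, "wy": 0, "wz": 0, "hand": 0},
  {"dx": 0, "dy": 0, "dz": -3.8, "wx": 0, "wy": 0, "wz": 0, "hand": 0},
  {"dx": 0, "dy": 0, "dz": -3.8, "wx": 0, "wy": 0, "wz": 0, "hand": 0},
  {"dx": 0, "dy": 0, "dz": -3.8, "wx": 0, "wy": 0, "wz": 0, "hand": 0},
])

```text
clock: 19.2
eef_pos: [0.5458, -0.3098, 0.338]
tool_rot: [0.455, 0.891, -0.0, 0.001]
ft_force: [-0.2, -0.7, -0.6]
grip_width: -0.0001
grasp_force: 0.0
```

```bash
python3 k.py w16 .175; python3 - <<'E'
from fit import *
im=cv2.imread("pics/w16.png"); C=cam("wrist")
d=(im.max(2)[120:230,280:360]<50).astype(np.uint8); k,l,s,ce=cv2.connectedComponentsWithStats(d); i=1+np.argmax(s[1:,4]); uv=ce[i]+[280,120]; print(s[i],uv,atz("wrist",*uv,.175,C))
for d in bot.outline_of("wrist","lid")[:2]: print(d["score"],d["extent"],atz("wrist",*d["extent"][:2],.13,C))
E
```

```text
19.2 [ 0.5457959 -0.3097843  0.338008 ] [-0.22 -0.66 -0.56]
0.88 [318.1 177.   19.5  22.4] [(array([ 0.5449, -0.3088,  0.175 ]), array([ 0.0016, -0.0002,  0.163 ]))]
0.72 [195.4  13.3  15.1  16. ] [(array([ 0.3222, -0.2333,  0.175 ]), array([ 0.1933, -0.1365,  0.1625]))]
[ 29  47  18  19 260] [317.29615385 176.25      ] [ 0.54187647 -0.30731586  0.175     ]
0.64 [318.4, 166.9, 173.1, 159.5] [ 0.54219794 -0.30566149  0.13      ]
0.64 [207.8, 41.1, 123.8, 81.3] [ 0.33567668 -0.25331228  0.13      ]
```

```bash
python3 -c "
from workcell import bot
print(bot.job_done())"
```

```text
the job is handed in; nothing more can be done
None
```

I pushed the glass lid by its knob until it dropped into the pot's mouth, pressed the cap with about 6 N and felt it hold, then drew the hand about 19 cm clear and handed the job in at about 19 s; that it lies level rests on measurements, since I had no pictures left to view, and no verdict came back.

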